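# Clip the probe on the pot and start the logger

### The arm

A 7-joint arm with a two-finger parallel gripper is mounted at the origin on the work surface. World frame = base frame: x ahead of the robot, y to its left, z up, the work surface at z = 0. Lengths are in m, angles in rad, forces in N, time in s.
With the tool pointing down it reaches from about 0.35 to 0.9 m from the base axis. Payload 8.1 kg.
Tool frame: the origin (TCP) lies at the very end of the fingers, on their centre line; the grasp point (between the pads) lies 19 mm behind it; z points along the fingers, y is the line along which they close (so a half turn about z gives the same grasp; the last joint's range is limited). The gripper opens to 92 mm and grips with 3 to 60 N. Pads are 19 mm wide; open, the fingers measure 130 mm over their backs; the gripper's body (75 mm by 190 mm) begins 47 mm behind the grasp point.
Start: joints at [-1.338, 0.434, 0.025, 1.573, -0.012, 1.134, -0.075], TCP at [0.206, 0.59, 0.227] pointing down, gripper open.
Joint ranges: [-2.62, 2.62], [-0.44, 2.09], [-1.27, 1.32], [0.08, 2.57], [-1.32, 4.46], [0.12, 2], [-2.74, 2.74]. Speed limits (rad/s): [2.22, 2.22, 3.01, 3.01, 3.14, 3.14, 3.14].

### API

Orientations are given as a rotation vector (axis times angle).
In Python, from cell import arm gives the robot as it stands.
- The arm moves only by the tool carry_out, never from a script. Its argument "commands" is a list of rows, each a list of 7 numbers: the opening, from 0 (shut) to 1 (fully open), then the shift along the tool's x, y, z each as a share of 0.025 m, from -1 to 1, then the turn, a rotation vector about the tool's x, y, z each as a share of 0.1 rad, from -1 to 1. A call has 1 to 8 rows; each row shifts and turns the commanded pose from where the row before left it, along the tool's axes as they then stand; what a row does not reach is not made up. A row lasts 1/10 s, in which the tool goes at most 50 mm and 8.59 degrees, less where a joint would pass 70% of its speed; a pose out of reach is approached as far as the arm can. A call with a number of a shift or a turn outside -1 to 1 is refused whole. A call with a gripper value outside its range is refused whole. The fingers move at their own pace and stop on an object; "squeeze" is the grip in N (left out, the last holds). Time passes only in rows, so rows that do not move let the fingers close. It gives the time, the measured TCP pose, the force, the opening and the grip force at its end, in the units of the state.
- arm.observe(): the state, without advancing time (a new reading comes with each control period).
- arm.get_image(name): name is "side" or "top"; returns a dict with "pixels" (480x640x3 uint8, red, green, blue), "range_z" (480x640 float32, m along the optical axis (not along the pixel's ray), 0 where there is no reading), "mtx" (3x3 intrinsics, pixels), "k1" (the pictures are not rectified: a ray, as slopes to the right and down, at radius r is drawn at 1 + k1 r^2 times it, then the intrinsics apply), "R" (3x3) and "t" (3): a world point X has camera coordinates R X + t. Camera axes: x right, y down, z forward; pixel columns grow to the right and rows downward; lengths in m; the calibration is good to about 2 mm. A picture is of the moment at which its call begins.
- arm.sign_off(): hands the job in; it is judged then, once.
The state is a dict: "clock": time; "joints": joint angles; "dq": joint speeds; "joint_efforts": joint torques, N m; "position": TCP position; "ee_rot": TCP orientation; "force": force on the tool from outside, world axes, zero at the start; "ft_torque": the same for the moment, N m; "width": opening from 0.0 (shut) to 1.0 (fully open); "gripper_force": force on a finger pad.
Only numpy, scipy, OpenCV 4.12 (cv2) and the standard library are available. Lean on these libraries where they do the work, as an engineer would, in place of code of your own. Each camera call takes 0.05 s, during which the arm holds its last target. There are 200 camera calls.

### The job

Set up the warming test on the larger of the two pots: squeeze the sprung probe clip open, take it off its rack and let it close well down on the larger pot's rim upright, with its probe hanging inside the pot. Then take the stylus, press the readout's recessed button right down with its tip, and put the stylus back upright in its stand, collar resting on the block. Leave the pots and the basket where they stand.

Things in the scene. Friction and masses are not known exactly. Their poses are not given: they have to be found in the camera images.
- clip: Sprung clip like a big clothes peg, 65 g: two levers on a hinge. Origin: centre of the 10 mm hinge barrel, which lies along x; z up, +y the probe side; frame fixed to the probe's lever. Flat black handles, 20 mm wide, from 2 to 40 mm above the origin, flaring to 36 mm over their top edges when shut. It starts clamped upright on the rack, origin 12 mm above its edge.
- probe_tip (a point): Tip of the 5 mm steel probe stem, 60 mm below the clip's origin and 10 mm to its +y side. The stem hangs from a grey sensor box (18 x 10 x 14 mm) on the outside of the +y jaw, 10 to 24 mm below the origin. With the clip squeezed open the tip swings 12 mm outwards.
- clip_lever (a joint): Clip's hinge (rad): 0 shut on the 3 mm rack sheet, 0.03 to 0.15 on a pot rim, 0.42 squeezed to the stop: the handles are then parallel, 20 mm over all, each lever turned 0.21, the jaws 16 mm apart at their tips and 8 mm apart 13 mm below the hinge. Squeezing takes about 8 N; shut jaws bite with 5 to 12 N.
- clip_jaw (a point): Middle of the biting face of the jaw away from the probe (-y side), 19 mm below the hinge. Both jaws are steel plates 12 mm wide and 4 mm thick, reaching from 6 to 32 mm below the hinge and closing along the clip's y. A rim is well seated when its top is 6 to 20 mm below the hinge.
- large_pot: The larger pot: open aluminium pot, 170 mm outside diameter and 80 mm high, wall 4 mm, upright in its upper half, 0.4 to 0.75 kg, loose. Origin: centre of its underside, z up. Two flat ears (40 mm wide, sticking out 19 mm, 12 mm below the rim) at its local +x and -x; the rim elsewhere is bare.
- large_pot_rim (a point): Centre of the larger pot's mouth, at rim height (80 mm above the pot's origin).
- small_pot: The smaller pot, not to be used: same shape, 124 mm diameter, 60 mm high, loose. Origin: centre of its underside. The two pots may be in either place.
- rack: Fixed parking rack of the clip: foot 90 x 80 x 14 mm and an upright aluminium sheet 3 mm thick, 90 mm long along the rack's x, its upper edge 120 mm above the table. Origin: centre of its underside.
- rack_edge (a point): Middle of the rack sheet's upper edge.
- readout: Fixed flat grey readout, 70 x 110 x 26 mm (x, y, z) with a black-framed green window in its +y half; origin: centre of its underside.
- recess (a point): Centre of the mouth of the round 16 mm recess in the readout's top face, 26 mm above the table, 30 mm to the -y side of its middle. The button's face lies 6 mm below this.
- start_button (a joint): Travel of the recessed spring button (m): 0 up, 0.004 right down; it takes 1 N to start and 5 N to go right down. It is a round black cap of 13.6 mm diameter.
- stylus: Stylus, 90 mm long, 50 g, loose, standing upright in its stand: steel tip 6 mm diameter and 30 mm long, collar 24 mm diameter from 30 to 35 mm, round black handle 14 mm diameter from 35 to 90 mm. Origin: end of the tip; z points up along the handle.
- stylus_collar (a point): Centre of the collar's underside on the stylus, 30 mm above its tip.
- stand: Fixed wooden block 60 x 60 x 45 mm for the stylus; origin: centre of its underside.
- stand_hole0 (a point): Centre of the mouth of the 13 mm hole in the block's top, through the block. The tip hangs in it and the collar rests on the block.
- basket: Round woven basket, 150 mm diameter, 45 mm high, loose, a bystander. Origin: centre of its underside.
Mind the look-alikes: they are no part of the job. Several things have the shape of the readout; the one meant has the colours described above. What is shaped like the clip but purple is not meant.

How it is judged:
By the outcome, as a careful person would: the job done as asked, in the order asked, and still so for the second after the job is handed in, with the robot touching nothing.
It also fails if it takes over 72 s, if anything falls off the work surface, if the arm or the gripper's body presses on something with over 40 N, if the wrist force passes 120 N, or if a joint passes its speed limit or range.

## Working session

There is one attempt and no reset: what is moved stays moved. The work goes in short steps, Python scripts to look and compute and a tool call to move; the robot and the scene stay as the last step left them, time stands still between calls to the robot, and variables do not carry over. Pictures are saved under pics/ and viewed, at most 10 in all, crops included, and the job is handed in when it is done.

Besides the shell and the picture viewer there is one more tool, called as name([rows], argument=value, ...), one row to a line, values as JSON. carry_out: Moves the arm, as the interface text tells. Shift numbers are shares of 0.025 m and turn numbers shares of 0.1 rad, none past 1 either way. Its arguments: {"type":"object","properties":{"commands":{"type":"array"},"squeeze":{"type":"number"}},"required":["commands"]}

```bash
mkdir -p pics
cat > h.py <<'E'
import numpy as np, cv2
from cell import arm
from scipy.spatial.transform import Rotation as Ro
def cloud(im):
    K=im["mtx"];v,u=np.mgrid[0:480,0:640].astype(float)
    x=(u-K[0,2])/K[0,0];y=(v-K[1,2])/K[1,1]
    a,b=x.copy(),y.copy()
    for _ in range(8):
        s=1+im["k1"]*(a*a+b*b);a=x/s;b=y/s
    z=im["range_z"].astype(float)
    P=np.stack([a*z,b*z,z],-1)
    W=(P-im["t"])@im["R"]
    W[z<=0]=np.nan
    return W
def proj(im,X):
    c=im["R"]@np.array(X)+im["t"];a=c[:2]/c[2];s=1+im["k1"]*(a@a);K=im["mtx"]
    return K[0,0]*a[0]*s+K[0,2],K[1,1]*a[1]*s+K[1,2]
def save(n,im,box=None,f=1):
    p=im["pixels"][:,:,::-1]
    if box: p=p[box[1]:box[3],box[0]:box[2]]
    cv2.imwrite("pics/"+n,cv2.resize(p,None,fx=f,fy=f,interpolation=cv2.INTER_CUBIC))
def st():
    s=arm.observe();print({k:np.round(s[k],4).tolist() for k in s});return s
E
python3 - <<'E'
from h import *
st()
for n in("top","side"):
    im=arm.get_image(n);save(n+"0.png",im);np.savez(n+"0.npz",**im)
    print(n,-im["R"].T@im["t"],im["mtx"][0,0],im["R"][2])
E
```

```text
{'clock': 0.0, 'joints': [-1.3376, 0.4352, 0.025, 1.5741, -0.0116, 1.134, -0.0751], 'dq': [0.0008, 0.0004, 0.0011, -0.0009, -0.0005, -0.0002, 0.001], 'joint_efforts': [-0.001, -66.7847, 0.9843, -31.4461, -0.0607, 0.0428, 0.0002], 'position': [0.2058, 0.5896, 0.226], 'ee_rot': [-0.5251, -3.0973, 0.0024], 'force': [0.195, -0.3707, 0.0618], 'ft_torque': [-0.0153, -0.0506, -0.0138], 'gripper_force': 0.0, 'width': 0.9965}
top [ 0.26978814 -0.08172651  1.41810714] 491.5459278067697 [ 0.13560431 -0.01498331 -0.99064977]
side [ 0.36799016 -0.96158343  0.73625286] 448.1109619489336 [ 0.10238057  0.80189879 -0.58862259]
```

View pics/top0.png

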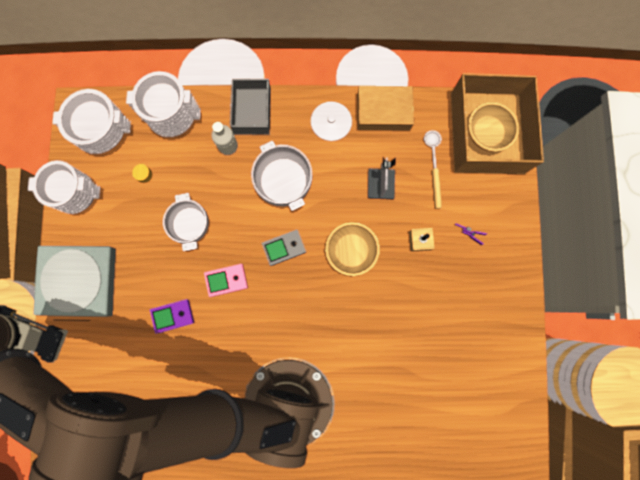

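View pics/side0.png

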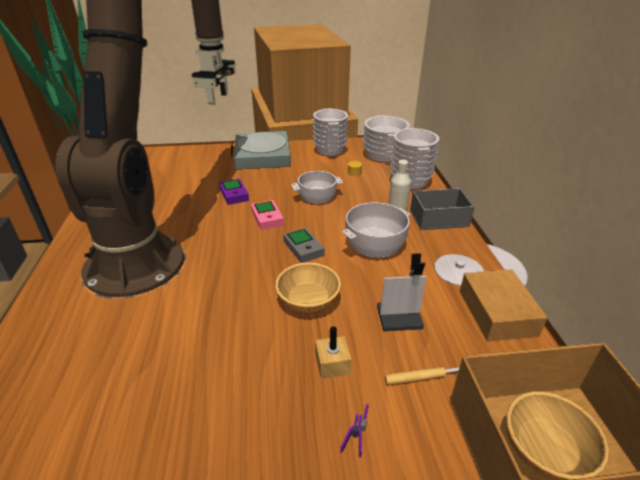

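The top picture shows the big pot at (282,175), the small pot at (186,221), and the rack with the black clip at (386,172). The stylus and its stand are at (423,239) and the basket at (352,249).

Candidates:
- **Readouts:** grey (285,248), pink (226,280) and purple (172,316). The grey one with the green window fits.
- **Clips:** black on the rack (386,165), and purple lying at (470,233). The black one fits.

Next I measure them and confirm in a crop.

```bash
cat > m.py <<'E'
from h import *
import sys
T={k:v for k,v in np.load("top0.npz").items()};S={k:v for k,v in np.load("side0.npz").items()}
WT,WS=cloud(T),cloud(S)
def fitc(P):
    A=np.c_[2*P,np.ones(len(P))];s=np.linalg.lstsq(A,(P**2).sum(1),rcond=None)[0];return s[:2],np.sqrt(s[2]+s[:2]@s[:2])
def reg(W,b): 
    Q=W[b[1]:b[3],b[0]:b[2]].reshape(-1,3);return Q[~np.isnan(Q[:,0])]
def rect(P): 
    (c,s,a)=cv2.minAreaRect(P[:,:2].astype(np.float32)*1000);return np.round(c,1),np.round(s,1),round(a,1)
for nm,W,b,h in(("bigT",WT,(245,138,325,215),.08),("bigS",WS,(335,195,420,262),.08),("smallT",WT,(158,192,212,252),.06)):
    P=reg(W,b);Q=P[(abs(P[:,2]-h)<.006)]
    c,r=fitc(Q[:,:2])
    for _ in range(8):
        d=abs(np.hypot(*(Q[:,:2]-c).T)-r);c,r=fitc(Q[d<max(.004,np.median(d))][:,:2])
    print(nm,c,r,len(Q),np.percentile(P[:,2],98))
    E=P[(abs(P[:,2]-h+.012)<.012)];d=E[:,:2]-c;rr=np.hypot(*d.T);e=d[(rr>r+.006)&(rr<r+.03)]
    an=np.arctan2(e[:,1],e[:,0]);print(" ear axis deg",np.degrees(np.angle(np.exp(2j*an).mean())/2),len(e))
for nm,W,b,lo,hi in(("readT",WT,(258,226,312,270),.02,.035),("readS",WS,(280,222,328,264),.02,.035),
  ("standT",WT,(405,222,442,256),.038,.05),("standS",WS,(310,330,356,380),.038,.05),
  ("footT",WT,(362,150,402,205),.008,.02),("basketT",WT,(318,215,388,280),.03,.06),
  ("sheetT",WT,(362,150,402,205),.08,.123),("sheetS",WS,(375,250,430,335),.03,.123),("clipT",WT,(362,145,402,205),.126,.2),("clipS",WS,(375,245,440,335),.126,.2),
  ("stylT",WT,(405,222,442,256),.07,.12),("stylS",WS,(318,320,348,360),.06,.12)):
    P=reg(W,b);Q=P[(P[:,2]>lo)&(P[:,2]<hi)]
    if len(Q)>3: print(nm,len(Q),rect(Q),np.round(np.median(Q,0)*1000,1),"z",np.round(np.percentile(Q[:,2],[2,98])*1000,1))
# readout window vs. button
px=T["pixels"].astype(int)
b=(258,226,312,270);sub=px[b[1]:b[3],b[0]:b[2]];w=WT[b[1]:b[3],b[0]:b[2]]
g=(sub[...,1]-sub[...,0]>40);print("green",np.nanmedian(w[g],0))
a=np.vstack([cv2.resize(T["pixels"][y:y+90,x:x+130],None,fx=4.5,fy=3.3,interpolation=2) if 0 else cv2.resize(T["pixels"][y:y+75,x:x+100],(400,300),interpolation=2) for x,y in((345,140),(250,210))])
c=np.vstack([cv2.resize(S["pixels"][y:y+75,x:x+100],(400,300),interpolation=2) for x,y in((355,250),(285,315))])
cv2.imwrite("pics/crop.png",np.hstack([a,c])[:,:,::-1])
E
python3 m.py
```

```text
bigT [0.64261799 0.02096256] 0.08240983880833166 282 0.07899158564308159
 ear axis deg 26.364156609091303 140
bigS [0.64025069 0.01879108] 0.08266157294158337 292 0.07882914757904719
 ear axis deg 27.45021195326105 81
smallT [0.51102179 0.29432777] 0.0597874147556222 219 0.05992214498575872
 ear axis deg 10.524335888311168 156
readT 852 (array([441.9,  15.9]), array([ 70.8, 107.5]), 21.7) [440.8  17.   25.4] z [20.7 31.2]
readS 660 (array([440. ,  13.8]), array([ 72.8, 114.6]), 20.8) [438.9  10.   24.5] z [20.9 27.7]
standT 382 (array([ 464.8, -379.6]), array([61.3, 62.8]), 3.4) [ 463.  -377.1   44.4] z [39.  49.4]
standS 710 (array([ 463.2, -381.1]), array([60.5, 63.2]), 3.9) [ 460.3 -388.5   43.9] z [39.4 48.9]
footT 638 (array([ 659.3, -276.1]), array([ 95.4, 146.1]), 84.8) [ 631.7 -259.4   12.8] z [ 8.4 17.9]
basketT 633 (array([ 436. , -177.6]), array([149.8, 151.6]), 89.3) [ 442.2 -182.9   44.8] z [30.7 52. ]
sheetT 92 (array([ 634.1, -265.6]), array([89.9, 20.1]), 8.5) [ 631.3 -265.4  113.6] z [ 85.9 122.2]
sheetS 1291 (array([ 639.4, -168.7]), array([216.2,  90.9]), 86.0) [ 631.9 -270.    77.1] z [ 31.5 119.1]
clipT 113 (array([ 645.7, -268.1]), array([35.4, 43. ]), 89.5) [ 655.3 -271.6  147.4] z [129.5 172.7]
clipS 256 (array([ 653.5, -269.8]), array([38.6, 20.2]), 88.0) [ 651.6 -270.9  153.5] z [130.  168.6]
stylT 36 (array([ 465.1, -379.1]), array([13.3, 12.5]), 61.7) [ 463.5 -377.5  100.9] z [ 71.8 106.9]
stylS 135 (array([ 463.4, -382.6]), array([13.8, 12.3]), 81.8) [ 462.7 -385.8   88.2] z [ 61.  105.6]
green [0.43270215 0.03673925 0.025851  ]
```

View pics/crop.png

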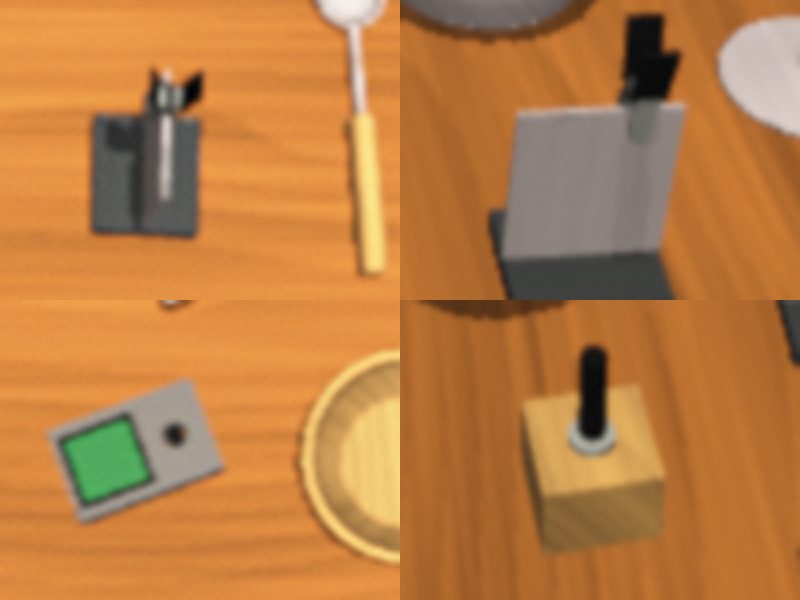

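The crop confirms both choices: the black clip sits on the sheet's far end, and the grey readout has a green window and a dark recess at top-picture pixel ~(294,243). Next I need the rack yaw, the clip's centre and its probe side.

```bash
cat > m2.py <<'E'
import io,contextlib
with contextlib.redirect_stdout(io.StringIO()):
    from m import *
P=reg(WS,(375,270,430,325));Q=P[(P[:,2]>.03)&(P[:,2]<.095)&(abs(P[:,1]+.27)<.02)]
m=np.polyfit(Q[:,0],Q[:,1],1);m=np.polyfit(*Q[abs(Q[:,1]-np.polyval(m,Q[:,0]))<.003][:,:2].T,1)
print("sheet S face yaw deg",np.degrees(np.arctan(m[0])),"y at .652",np.polyval(m,.652),"x range",np.percentile(Q[:,0],[1,99]))
for nm,W,b in(("T",WT,(362,140,402,205)),("S",WS,(375,245,440,335))):
    P=reg(W,b)
    for lo,hi in((.09,.1),(.1,.11),(.11,.118),(.122,.13),(.13,.14),(.14,.15),(.15,.16),(.16,.168),(.168,.18)):
        Q=P[(P[:,2]>lo)&(P[:,2]<hi)&(P[:,0]>.63)&(abs(P[:,1]+.27)<.035)]
        if len(Q)>2:print(nm,lo,len(Q),"x",np.round(np.percentile(Q[:,0],[3,50,97])*1000,1),"y",np.round(np.percentile(Q[:,1],[3,50,97])*1000,1))
T_=reg(WT,(362,155,402,205));F=T_[(T_[:,2]>.009)&(T_[:,2]<.019)&(T_[:,0]<.70)&(abs(T_[:,1]+.265)<.06)];print("foot",rect(F))
# recess: dark pixels in both
for nm,im,W,b in(("T",T,WT,(286,236,301,250)),("S",S,WS,(300,236,324,256))):
    g=im["pixels"][b[1]:b[3],b[0]:b[2]].sum(2);w=W[b[1]:b[3],b[0]:b[2]];mk=(g<np.median(g)*.6);print("recess",nm,mk.sum(),np.nanmedian(w[mk],0))
E
python3 m2.py
```

```text
sheet S face yaw deg -2.396993353755578 y at .652 -0.27094296264135875 x range [0.5876793  0.67603189]
T 0.09 5 x [631.  641.9 650.8] y [-266.1 -265.9 -265.3]
T 0.1 8 x [640.7 651.2 678.8] y [-272.2 -266.9 -255.7]
T 0.11 15 x [634. 650. 672.] y [-268.7 -257.8 -252.6]
T 0.122 11 x [641.4 650.4 666.1] y [-274.4 -264.7 -253.8]
T 0.13 41 x [646.6 656.6 666.2] y [-277.2 -268.9 -261.3]
T 0.14 21 x [645.5 650.8 663. ] y [-280.1 -275.7 -255.9]
T 0.15 12 x [648.4 658.1 664.8] y [-281.9 -279.9 -264.4]
T 0.16 17 x [646.7 656.8 664.9] y [-285.7 -280.6 -251. ]
T 0.168 18 x [646.2 654.8 665.6] y [-285.2 -267.6 -250.5]
S 0.09 68 x [630.9 653.3 675.6] y [-273.8 -270.8 -268.6]
S 0.1 77 x [632.  652.  676.2] y [-276.2 -271.7 -268.6]
S 0.11 70 x [631.1 649.8 674.1] y [-277.1 -271.6 -262.4]
S 0.122 16 x [644.7 651.7 658.9] y [-278.7 -276.6 -268.4]
S 0.13 45 x [644.  648.9 661.5] y [-282.2 -279.8 -260.7]
S 0.14 51 x [643.7 651.2 662.3] y [-284.3 -280.5 -257.2]
S 0.15 76 x [643.7 652.8 662.9] y [-286.4 -259.9 -255.5]
S 0.16 67 x [643.5 652.7 662.7] y [-288.7 -257.8 -252. ]
S 0.168 11 x [646.1 654.5 661.7] y [-289.2 -286.4 -254.1]
foot (array([ 634.2, -266.5]), array([80.6, 91.8]), 88.5)
recess T 22 [ 0.45371981 -0.01113503  0.01696332]
recess S 32 [0.45078618 0.01519687 0.02477179]
```

The probe is on the +y side, facing the big pot. So the clip can go to the pot rim's −y side with almost no turn, away from the ears at 27° and 207°.

carry_out([
  [1,0,0,0,0,0,-1],
  [1,0,0,0,0,0,-1],
  [1,0,0,0,0,0,-1],
], squeeze=20)

```text
clock: 0.4
position: [0.2059, 0.5898, 0.2263]
ee_rot: [-0.05, -3.141, 0.001]
force: [0.2, 0.1, 0.9]
width: 1.0
gripper_force: 0.0
```

```bash
cat >> h.py <<'E'
def go(x,y,z,yaw):
    s=arm.observe();R=Ro.from_rotvec(s["ee_rot"]).as_matrix()
    c,n=np.cos(np.radians(yaw)),np.sin(np.radians(yaw))
    G=np.array([[n,c,0],[-c,n,0],[0,0,-1.]])  # tool y at angle yaw, z down
    if G[:,0]@R[:,0]<0: G[:,:2]*=-1
    print("t",s["clock"],"pos",np.round(s["position"],4),"yaw tool y",np.degrees(np.arctan2(R[1,1],R[0,1])).round(2),"F",np.round(s["force"],1),"w",round(float(s["width"]),3),"gf",np.round(s["gripper_force"],1))
    print("turn units",np.round(Ro.from_matrix(R.T@G).as_rotvec()/.1,3),"shift now",np.round(R.T@(np.array([x,y,z])-s["position"])/.025,2),"shift after turn",np.round(G.T@(np.array([x,y,z])-s["position"])/.025,2))
E
python3 -c "
from h import *
go(.654,-.2693,.227,88)"
```

```text
t 0.4 pos [0.2059 0.5898 0.2263] yaw tool y 88.18 F [0.2 0.1 0.9] w 1.0 gf 0.0Traceback (most recent call last):
  File "<string>", line 3, in <module>
    go(.654,-.2693,.227,88)
    ~~^^^^^^^^^^^^^^^^^^^^^
  File "h.py", line 30, in go
    print("turn units",np.round(Ro.from_matrix(R.T@G).as_rotvec()/.1,3),"shift now",np.round(R.T@(np.array([x,y,z])-s["position"])/.025,2),"shift after turn",np.round(G.T@(np.array([x,y,z])-s["position"])/.025,2))
                                ~~~~~~~~~~~~~~^^^^^^^
  File "scipy/spatial/transform/_rotation.pyx", line 1143, in scipy.spatial.transform._rotation.Rotation.from_matrix
ValueError: Non-positive determinant (left-handed or null coordinate frame) in rotation matrix 0: [[ 9.99994833e-01  3.21040505e-03 -1.63705143e-04]
 [ 3.21055297e-03 -9.99994431e-01  9.11514320e-04]
 [ 1.60777901e-04  9.12035194e-04  9.99999571e-01]].
```

```bash
sed -i 's/G=np.array.*#/G=np.array([[-n,c,0],[c,n,0],[0,0,-1.]]) #/' h.py; python3 -c "
from h import *
go(.654,-.2693,.227,88)"
```

```text
t 0.4 pos [0.2059 0.5898 0.2263] yaw tool y 88.18 F [0.2 0.1 0.9] w 1.0 gf 0.0
turn units [-0.009 -0.002  0.032] shift now [-19.01 -33.78  -0.  ] shift after turn [-1.911e+01 -3.372e+01 -3.000e-02]
```

carry_out([
  [1,-0.6,-1,0,0,0,0],
  [1,-0.6,-1,0,0,0,0],
  [1,-0.6,-1,0,0,0,0],
  [1,-0.6,-1,0,0,0,0],
  [1,-0.6,-1,0,0,0,0],
  [1,-0.6,-1,0,0,0,0],
  [1,-0.6,-1,0,0,0,0],
  [1,-0.6,-1,0,0,0,0],
])

```text
clock: 1.2
position: [0.3191, 0.3846, 0.2265]
ee_rot: [-0.056, -3.141, 0.001]
force: [0.2, -0.1, -0.2]
width: 1.002
gripper_force: 0.0
```

carry_out([
  [1,-0.6,-1,0,0,0,0],
  [1,-0.6,-1,0,0,0,0],
  [1,-0.6,-1,0,0,0,0],
  [1,-0.6,-1,0,0,0,0],
  [1,-0.6,-1,0,0,0,0],
  [1,-0.6,-1,0,0,0,0],
  [1,-0.6,-1,0,0,0,0],
  [1,-0.6,-1,0,0,0,0],
])

```text
clock: 2.0
position: [0.4317, 0.1805, 0.2266]
ee_rot: [-0.056, -3.141, 0.0]
force: [0.1, -0.8, -0.4]
width: 0.998
gripper_force: 0.0
```

carry_out([
  [1,-0.6,-1,0,0,0,0],
  [1,-0.6,-1,0,0,0,0],
  [1,-0.6,-1,0,0,0,0],
  [1,-0.6,-1,0,0,0,0],
  [1,-0.6,-1,0,0,0,0],
  [1,-0.6,-1,0,0,0,0],
  [1,-0.6,-1,0,0,0,0],
  [1,-0.6,-1,0,0,0,0],
])

```text
clock: 2.8
position: [0.5444, -0.0235, 0.2264]
ee_rot: [-0.056, -3.14, 0.0]
force: [0.5, -0.9, 1.0]
width: 0.997
gripper_force: 0.0
```

carry_out([
  [1,-0.6,-1,0,0,0,0],
  [1,-0.6,-1,0,0,0,0],
  [1,-0.6,-1,0,0,0,0],
  [1,-0.6,-1,0,0,0,0],
  [1,-0.6,-1,0,0,0,0],
  [1,-0.6,-1,0,0,0,0],
  [1,-0.6,-1,0,0,0,0],
  [1,0,0,0,0,0,0],
])

```text
clock: 3.6
position: [0.643, -0.2057, 0.2259]
ee_rot: [-0.064, -3.14, 0.004]
force: [0.1, -0.8, -0.7]
width: 1.0
gripper_force: 0.0
```

```bash
python3 -c "
from h import *
go(.654,-.2693,.142,88)"
```

```text
t 3.6 pos [ 0.643  -0.2057  0.2259] yaw tool y 87.68 F [ 0.1 -0.8 -0.7] w 1.0 gf 0.0
turn units [-0.027 -0.008 -0.056] shift now [-0.55 -2.51  3.36] shift after turn [-0.53 -2.53  3.36]
```

carry_out([
  [1,-0.25,-0.84,0,0,0,0],
  [1,-0.25,-0.84,0,0,0,0],
  [1,0,-0.84,0,0,0,0],
  [1,0,0,0.5,0,0,0],
  [1,0,0,0.5,0,0,0],
  [1,0,0,0,0,0,0],
])

```text
clock: 4.2
position: [0.652, -0.2619, 0.1987]
ee_rot: [-0.054, -3.137, -0.004]
force: [-0.4, 0.2, -0.3]
width: 1.0
gripper_force: 0.0
```

```bash
python3 -c "
from h import *
go(.654,-.2693,.142,88)
im=arm.get_image('side');np.savez('s1.npz',**im);save('s1.png',im,(340,180,480,320),4)"
```

```text
t 4.2 pos [ 0.652  -0.2619  0.1987] yaw tool y 88.03 F [-0.4  0.2 -0.3] w 1.0 gf 0.0
turn units [ 0.027 -0.042  0.006] shift now [-0.1  -0.3   2.27] shift after turn [-0.09 -0.29  2.27]
```

View pics/s1.png

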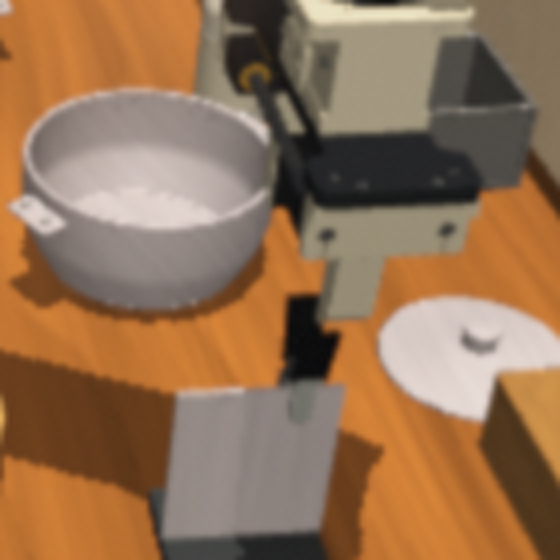

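The picture shows the near finger at crop (352,290), above the clip handles at (312,335). I check its x alignment by depth.

```bash
python3 -c "
from h import *
im={k:v for k,v in np.load('s1.npz').items()};W=cloud(im)
P=W[244:260,415:440].reshape(-1,3);P=P[~np.isnan(P[:,0])]
P=P[(P[:,2]>.19)&(P[:,2]<.25)&(P[:,1]<-.28)&(P[:,1]>-.36)]
print(len(P),np.percentile(P,[3,50,97],axis=0).round(4))
Q=W[250:276,405:430].reshape(-1,3);Q=Q[(Q[:,2]>.13)&(Q[:,2]<.172)&(abs(Q[:,1]+.27)<.03)]
print(len(Q),np.percentile(Q,[2,50,98],axis=0).round(4))
"
```

```text
219 [[ 0.6377 -0.329   0.2043]
 [ 0.6461 -0.326   0.2266]
 [ 0.6584 -0.3128  0.2454]]
239 [[ 0.6433 -0.2879  0.1315]
 [ 0.6511 -0.2788  0.1531]
 [ 0.6628 -0.2529  0.1683]]
```

The side camera reads about 2 mm low in x and y, so the top camera agrees with the robot. Clip target is (0.655, −0.2685).

carry_out([
  [1,0,0,0,0,0,0],
  [1,0,0,0,0,0,0],
])

```text
clock: 4.45
position: [0.6535, -0.2638, 0.2023]
ee_rot: [0.055, 3.14, 0.0]
force: [-0.4, -0.5, 0.4]
width: 1.001
gripper_force: 0.0
```

```bash
python3 -c "
from h import *
go(.655,-.2685,.142,88)"
```

```text
t 4.45 pos [ 0.6535 -0.2638  0.2023] yaw tool y 88.0 F [-0.4 -0.5  0.4] w 1.001 gf 0.0
turn units [ 0.001  0.008 -0.001] shift now [-0.06 -0.19  2.41] shift after turn [-0.07 -0.18  2.41]
```

carry_out([
  [1,-0.06,-0.19,0.5,0,0,0],
  [1,0,0,0.5,0,0,0],
  [1,0,0,0.5,0,0,0],
  [1,0,0,0.5,0,0,0],
  [1,0,0,0.4,0,0,0],
  [1,0,0,0,0,0,0],
  [1,0,0,0,0,0,0],
])

```text
clock: 5.15
position: [0.6544, -0.2693, 0.1415]
ee_rot: [-0.056, -3.141, -0.0]
force: [-0.2, -1.1, 0.4]
width: 1.001
gripper_force: 0.0
```

```bash
python3 -c "
from h import *
go(.655,-.2685,.142,88)"
```

```text
t 5.15 pos [ 0.6544 -0.2693  0.1415] yaw tool y 87.94 F [-0.2 -1.1  0.4] w 1.001 gf 0.0
turn units [ 0.001 -0.003 -0.01 ] shift now [-0.02  0.03 -0.02] shift after turn [-0.02  0.03 -0.02]
```

carry_out([
  [0,0,0,0,0,0,0],
  [0,0,0,0,0,0,0],
  [0,0,0,0,0,0,0],
  [0,0,0,0,0,0,0],
  [0,0,0,0,0,0,0],
  [0,0,0,0,0,0,0],
  [0,0,0,0,0,0,0],
  [0,0,0,0,0,0,0],
], squeeze=20)

```text
clock: 5.95
position: [0.6545, -0.2692, 0.1417]
ee_rot: [0.056, 3.141, 0.0]
force: [-0.7, 0.6, -0.8]
width: 0.352
gripper_force: 3.9
```

carry_out([
  [0,0,0,0,0,0,0],
  [0,0,0,0,0,0,0],
  [0,0,0,0,0,0,0],
])

```text
clock: 6.25
position: [0.6544, -0.2693, 0.1416]
ee_rot: [-0.056, -3.141, -0.0]
force: [0.0, -1.0, -0.7]
width: 0.21
gripper_force: 20.0
```

Squeezed to the stop (0.21 × 92 mm ≈ 19 mm). Lift.

carry_out([
  [0,0,0,-0.3,0,0,0],
  [0,0,0,-0.5,0,0,0],
  [0,0,0,-0.5,0,0,0],
  [0,0,0,-0.6,0,0,0],
  [0,0,0,-0.6,0,0,0],
  [0,0,0,-0.7,0,0,0],
  [0,0,0,0,0,0,0],
  [0,0,0,0,0,0,0],
])

```text
clock: 7.05
position: [0.6547, -0.2694, 0.2223]
ee_rot: [0.056, 3.14, -0.0]
force: [-0.2, 0.1, -0.8]
width: 0.211
gripper_force: 20.0
```

```bash
python3 -c "
from h import *
go(.642,-.062,.225,88)
im=arm.get_image('side');np.savez('s2.npz',**im);save('s2.png',im,(340,180,480,320),4)"
```

```text
t 7.05 pos [ 0.6547 -0.2694  0.2223] yaw tool y 87.95 F [-0.2  0.1 -0.8] w 0.211 gf 20.0
turn units [-0.002  0.012 -0.009] shift now [ 0.8   8.27 -0.11] shift after turn [ 0.8   8.27 -0.11]
```

View pics/s2.png

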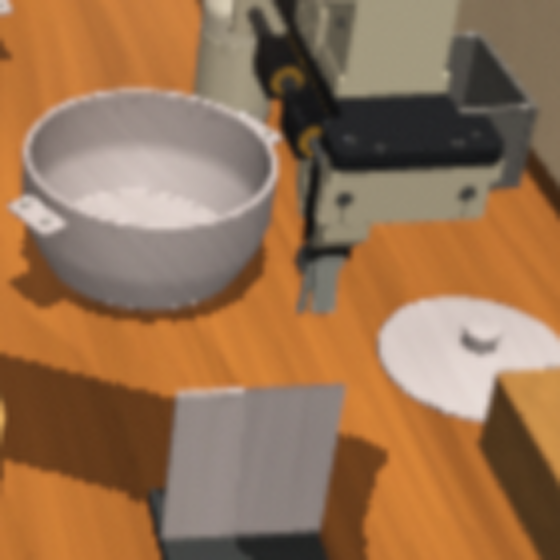

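The picture shows the clip held upright and clear of the rack, jaws at crop (320,285). Now to above the rim.

carry_out([
  [0,0.1,0.8,0,0,0,0],
  [0,0.1,1,0,0,0,0],
  [0,0.1,1,0,0,0,0],
  [0,0.1,1,0,0,0,0],
  [0,0.1,1,0,0,0,0],
  [0,0.1,1,0,0,0,0],
  [0,0.1,1,0,0,0,0],
  [0,0.1,1,0,0,0,0],
])

```text
clock: 7.9
position: [0.6406, -0.0713, 0.2208]
ee_rot: [-0.055, -3.139, -0.001]
force: [0.3, 0.6, -0.2]
width: 0.212
gripper_force: 20.0
```

carry_out([
  [0,0.1,0.5,0,0,0,0],
  [0,0,0,0.6,0,0,0],
  [0,0,0,0.6,0,0,0],
  [0,0,0,0.4,0,0,0],
  [0,0,0,0,0,0,0],
  [0,0,0,0,0,0,0],
])

```text
clock: 8.5
position: [0.6393, -0.0614, 0.1818]
ee_rot: [-0.057, -3.141, 0.0]
force: [0.1, 0.6, -1.5]
width: 0.217
gripper_force: 20.0
```

```bash
python3 -c "
from h import *
go(.639,-.062,.1025,88)
im=arm.get_image('side');np.savez('s3.npz',**im)
for X in((.639,-.062,.18),(.639,-.062,.08)):print(proj(im,X))
save('s3.png',im,(330,150,470,290),4)"
```

```text
t 8.5 pos [ 0.6393 -0.0614  0.1818] yaw tool y 87.92 F [ 0.1  0.6 -1.5] w 0.217 gf 20.0
turn units [-0.001 -0.003 -0.014] shift now [ 0.01 -0.02  3.17] shift after turn [ 0.01 -0.03  3.17]
(np.float64(387.2110758579464), np.float64(201.15225051805066))
(np.float64(383.6539972527801), np.float64(235.1156018139215))
```

View pics/s3.png

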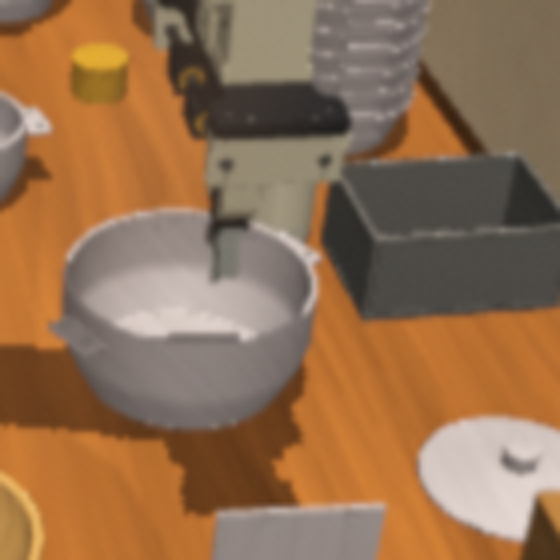

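The picture shows the jaws at crop (225,270), above the near rim at (215,340). I check the jaw plate against the rim by depth in the same camera.

```bash
python3 -c "
from h import *
im={k:v for k,v in np.load('s3.npz').items()};W=cloud(im)
P=W[204:224,378:395].reshape(-1,3);P=P[(abs(P[:,1]+.07)<.02)&(P[:,2]>.1)]
for lo in np.arange(.134,.17,.005):
    Q=P[(P[:,2]>lo)&(P[:,2]<=lo+.005)]
    if len(Q):print(lo.round(3),len(Q),np.percentile(Q[:,0],[5,95]).round(4),np.median(Q[:,1]).round(4))
P=W[225:245,370:400].reshape(-1,3);Q=P[(P[:,2]>.072)&(abs(P[:,1]+.062)<.015)&(abs(P[:,0]-.638)<.012)]
for lo in(.072,.074,.076,.078,.08):
    q=Q[(Q[:,2]>lo)&(Q[:,2]<=lo+.002)]
    if len(q):print('rim',lo,len(q),np.percentile(q[:,1],[3,50,97]).round(4))
print(P[:,2].max())
"
```

```text
0.134 2 [0.6368 0.6373] -0.0629
0.139 15 [0.6322 0.6429] -0.0726
0.144 14 [0.6325 0.6443] -0.0702
0.149 13 [0.6323 0.6417] -0.0713
0.154 15 [0.6304 0.6438] -0.0701
0.159 7 [0.6312 0.6399] -0.0699
0.164 14 [0.6297 0.6465] -0.0697
0.169 16 [0.6289 0.6447] -0.0719
rim 0.072 8 [-0.0674 -0.0627 -0.0603]
rim 0.074 6 [-0.065  -0.0629 -0.0591]
rim 0.076 7 [-0.0657 -0.0629 -0.0613]
rim 0.078 3 [-0.0652 -0.0643 -0.0621]
nan
```

carry_out([
  [0,0,-0.04,0.5,0,0,0],
  [0,0,0,0.6,0,0,0],
  [0,0,0,0.5,0,0,0],
  [0,0,0,0.4,0,0,0],
  [0,0,0,0.3,0,0,0],
  [0,0,0,0,0,0,0],
])

```text
clock: 9.15
position: [0.6387, -0.0621, 0.123]
ee_rot: [-0.056, -3.139, -0.0]
force: [0.5, 0.2, -0.8]
width: 0.217
gripper_force: 20.0
```

carry_out([
  [0,0,0,0.3,0,0,0],
  [0,0,0,0.3,0,0,0],
  [0,0,0,0.25,0,0,0],
  [0,0,0,0,0,0,0],
  [0,0,0,0,0,0,0],
])

```text
clock: 9.65
position: [0.6392, -0.0619, 0.1028]
ee_rot: [-0.056, -3.141, -0.0]
force: [-0.6, 0.6, -0.2]
width: 0.215
gripper_force: 20.0
```

```bash
python3 -c "
from h import *
go(.639,-.0625,.103,88)
im=arm.get_image('side');np.savez('s4.npz',**im);W=cloud(im)
save('s4.png',im,(330,170,450,290),4)
P=W[225:262,378:395].reshape(-1,3);P=P[(abs(P[:,1]+.07)<.02)&(P[:,2]>.04)]
for lo in np.arange(.05,.1,.005):
    Q=P[(P[:,2]>lo)&(P[:,2]<=lo+.005)]
    if len(Q):print(lo.round(3),len(Q),np.percentile(Q[:,0],[5,95]).round(4),np.median(Q[:,1]).round(4))
"
```

```text
t 9.65 pos [ 0.6392 -0.0619  0.1028] yaw tool y 87.96 F [-0.6  0.6 -0.2] w 0.215 gf 20.0
turn units [ 0.002 -0.005 -0.008] shift now [ 0.01 -0.03 -0.01] shift after turn [ 0.01 -0.03 -0.01]
0.05 24 [0.627  0.6667] -0.0626
0.055 17 [0.6263 0.6662] -0.0617
0.06 27 [0.6269 0.6677] -0.0631
0.065 30 [0.6287 0.6666] -0.0628
0.07 28 [0.626 0.664] -0.0638
0.075 28 [0.6271 0.6653] -0.0621
0.08 10 [0.6328 0.6429] -0.0706
0.085 11 [0.6283 0.6465] -0.0703
0.09 13 [0.6288 0.6434] -0.0725
0.095 14 [0.6282 0.6439] -0.0725
```

View pics/s4.png

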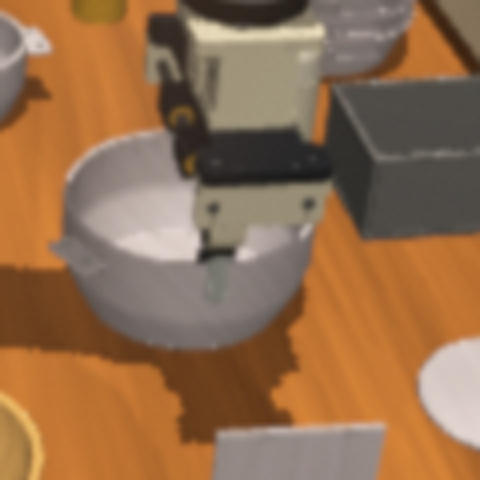

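The picture shows the outer jaw outside the wall at crop (215,280), and there is no contact force. Let it close.

carry_out([
  [0.25,0,0,0,0,0,0],
  [0.28,0,0,0,0,0,0],
  [0.32,0,0,0,0,0,0],
  [0.36,0,0,0,0,0,0],
  [0.4,0,0,0,0,0,0],
  [0.45,0,0,0,0,0,0],
  [0.55,0,0,0,0,0,0],
  [0.6,0,0,0,0,0,0],
])

```text
clock: 10.5
position: [0.6394, -0.0623, 0.1031]
ee_rot: [0.057, 3.141, -0.0]
force: [-0.8, 0.2, -0.5]
width: 0.568
gripper_force: 0.0
```

carry_out([
  [0.6,0,0,0,0,0,0],
  [0.6,0,0,-0.4,0,0,0],
  [0.6,0,0,-0.8,0,0,0],
  [0.6,0,0,-1,0,0,0],
  [0.6,0,0,-1,0,0,0],
  [0.6,0,0,-1,0,0,0],
  [0.6,0,0,-1,0,0,0],
  [0.6,0,0,0,0,0,0],
])

```text
clock: 11.3
position: [0.6413, -0.0626, 0.2377]
ee_rot: [0.057, 3.134, -0.0]
force: [1.1, 0.0, 0.8]
width: 0.6
gripper_force: 0.0
```

carry_out([
  [0.6,0.9,-1,0,0,0,0],
  [0.6,0.9,-1,0,0,0,0],
  [0.6,0.9,-1,0,0,0,0],
  [0.6,0.9,-1,0,0,0,0],
  [0.6,0.9,-1,0,0,0,0],
  [0.6,0.9,-1,0,0,0,0],
  [0.6,0.8,-1,0,0,0,0],
  [0.6,0,-1,0,0,0,0],
])

```text
clock: 12.1
position: [0.4743, -0.2576, 0.2333]
ee_rot: [-0.059, -3.14, -0.001]
force: [1.4, -0.0, -0.5]
width: 0.601
gripper_force: 0.0
```

```bash
python3 -c "
from h import *
go(.4648,-.3796,.2,88)
im=arm.get_image('side');np.savez('s5.npz',**im);W=cloud(im)
t=arm.get_image('top');np.savez('t5.npz',**t)
a=cv2.resize(im['pixels'][175:275,325:425],(400,400),interpolation=2);b=cv2.resize(t['pixels'][130:230,235:335],(400,400),interpolation=2)
cv2.imwrite('pics/s5.png',np.hstack([a,b])[:,:,::-1])
for nm,w,bx in(('S',W,(370,200,400,262)),('T',cloud(t),(285,150,330,200))):
  P=w[bx[1]:bx[3],bx[0]:bx[2]].reshape(-1,3);P=P[(abs(P[:,1]+.06)<.03)&(abs(P[:,0]-.639)<.03)&(P[:,2]>.085)]
  for lo in np.arange(.085,.145,.01):
    Q=P[(P[:,2]>lo)&(P[:,2]<=lo+.01)]
    if len(Q):print(nm,lo.round(3),len(Q),np.percentile(Q[:,0],[5,95]).round(4),np.percentile(Q[:,1],[5,50,95]).round(4))
  print(P[:,2].max())
"
```

```text
t 12.1 pos [ 0.4743 -0.2576  0.2333] yaw tool y 87.84 F [ 1.4 -0.  -0.5] w 0.601 gf 0.0
turn units [ 0.007 -0.008 -0.029] shift now [ 0.2  -4.89  1.33] shift after turn [ 0.21 -4.89  1.33]
S 0.085 22 [0.6288 0.6464] [-0.0742 -0.0713 -0.0608]
S 0.095 34 [0.6284 0.6454] [-0.0749 -0.0719 -0.051 ]
S 0.105 34 [0.6292 0.6467] [-0.0784 -0.0734 -0.0481]
S 0.115 57 [0.6292 0.6474] [-0.0788 -0.0534 -0.0478]
S 0.125 27 [0.631  0.6468] [-0.0804 -0.0513 -0.0459]
0.12986114622323305
T 0.085 19 [0.6317 0.6493] [-0.0653 -0.057  -0.0515]
T 0.095 30 [0.6307 0.6495] [-0.0682 -0.0598 -0.0515]
T 0.105 11 [0.631  0.6443] [-0.071  -0.0682 -0.0478]
T 0.115 18 [0.6312 0.6483] [-0.0742 -0.0601 -0.0439]
T 0.125 22 [0.6332 0.6497] [-0.0765 -0.0603 -0.044 ]
0.1347122200874698
```

View pics/s5.png

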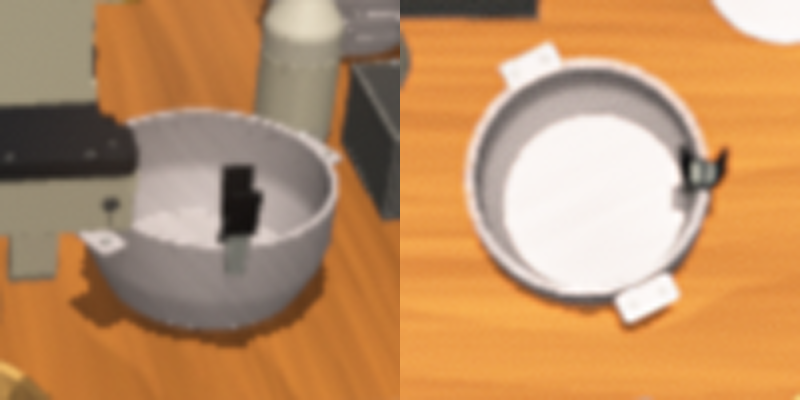

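The picture shows the clip upright on the rim, with the black handles above at left-crop (240,200). The sensor box is inside the pot at right-crop (683,195), and the hinge is about 11 mm above the rim. Now the stylus.

carry_out([
  [0.6,0.2,-1,0,0,0,0],
  [0.6,0,-1,0,0,0,0],
  [0.6,0,-1,0,0,0,0],
  [0.6,0,-1,0,0,0,0],
  [0.6,0,-0.5,0.4,0,0,0],
  [0.6,0,0,0.6,0,0,0],
  [0.6,0,0,0,0,0,0],
  [0.6,0,0,0,0,0,0],
])

```text
clock: 13.0
position: [0.4684, -0.3675, 0.2074]
ee_rot: [-0.055, -3.14, -0.002]
force: [-0.5, 0.7, 0.0]
width: 0.599
gripper_force: 0.0
```

```bash
python3 -c "
from h import *
go(.4648,-.3796,.06,88)"
```

```text
t 13.0 pos [ 0.4684 -0.3675  0.2074] yaw tool y 88.0 F [-0.5  0.7  0. ] w 0.599 gf 0.0
turn units [ 0.012 -0.011  0.   ] shift now [ 0.12 -0.5   5.9 ] shift after turn [ 0.13 -0.49  5.9 ]
```

carry_out([
  [0.6,0.13,-0.49,0,0,0,0],
  [0.6,0,0,0.8,0,0,0],
  [0.6,0,0,0.9,0,0,0],
  [0.6,0,0,0.8,0,0,0],
  [0.6,0,0,0,0,0,0],
  [0.6,0,0,0,0,0,0],
])

```text
clock: 13.6
position: [0.4646, -0.3814, 0.1462]
ee_rot: [0.057, 3.141, -0.001]
force: [0.1, 0.3, -0.9]
width: 0.604
gripper_force: 0.0
```

```bash
python3 -c "
from h import *
go(.4648,-.3796,.06,88)"
```

```text
t 13.6 pos [ 0.4646 -0.3814  0.1462] yaw tool y 87.93 F [ 0.1  0.3 -0.9] w 0.604 gf 0.0
turn units [-0.004  0.003 -0.012] shift now [-0.    0.07  3.45] shift after turn [-0.01  0.07  3.45]
```

carry_out([
  [0.6,0,0.07,0.7,0,0,0],
  [0.6,0,0,0.8,0,0,0],
  [0.6,0,0,0.8,0,0,0],
  [0.6,0,0,0.7,0,0,0],
  [0.6,0,0,0.43,0,0,0],
  [0.6,0,0,0,0,0,0],
  [0.6,0,0,0,0,0,0],
])

```text
clock: 14.3
position: [0.4652, -0.3796, 0.0608]
ee_rot: [0.056, 3.14, -0.001]
force: [1.0, -0.3, -0.9]
width: 0.601
gripper_force: 0.0
```

carry_out([
  [0,0,0,0,0,0,0],
  [0,0,0,0,0,0,0],
  [0,0,0,0,0,0,0],
  [0,0,0,0,0,0,0],
  [0,0,0,0,0,0,0],
  [0,0,0,0,0,0,0],
  [0,0,0,0,0,0,0],
  [0,0,0,0,0,0,0],
], squeeze=40)

```text
clock: 15.1
position: [0.4646, -0.3791, 0.0597]
ee_rot: [-0.056, -3.141, -0.0]
force: [0.5, 1.0, 0.5]
width: 0.147
gripper_force: 40.0
```

carry_out([
  [0,0,0,0,0,0,0],
  [0,0,0,0,0,0,0],
])

```text
clock: 15.3
position: [0.4646, -0.379, 0.0597]
ee_rot: [-0.056, -3.141, -0.0]
force: [-0.7, 0.2, 0.9]
width: 0.143
gripper_force: 40.0
```

```bash
python3 -c "
from h import *
go(.4648,-.3796,.06,88)"
```

```text
t 15.3 pos [ 0.4646 -0.379   0.0597] yaw tool y 87.94 F [-0.7  0.2  0.9] w 0.143 gf 40.0
turn units [ 0.001 -0.    -0.01 ] shift now [-0.01 -0.02 -0.01] shift after turn [-0.01 -0.02 -0.01]
```

carry_out([
  [0,0,0,-0.4,0,0,0],
  [0,0,0,-0.8,0,0,0],
  [0,0,0,-1,0,0,0],
  [0,0,0,-1,0,0,0],
  [0,0,0,-0.8,0,0,0],
  [0,0,0.5,0,0,0,0],
  [0,0,1,0,0,0,0],
  [0,0,1,0,0,0,0],
])

```text
clock: 16.1
position: [0.4664, -0.3153, 0.1594]
ee_rot: [-0.057, -3.141, -0.001]
force: [1.1, -0.3, -0.1]
width: 0.143
gripper_force: 40.0
```

carry_out([
  [0,0.1,1,0,0,0,0],
  [0,0.1,1,0,0,0,0],
  [0,0.1,1,0,0,0,0],
  [0,0.1,1,0,0,0,0],
  [0,0.1,1,0,0,0,0],
  [0,0.1,1,0,0,0,0],
  [0,0.1,1,0,0,0,0],
  [0,0.1,1,0,0,0,0],
])

```text
clock: 16.9
position: [0.4532, -0.1143, 0.1593]
ee_rot: [-0.056, -3.14, -0.001]
force: [-0.1, 0.6, -0.2]
width: 0.145
gripper_force: 40.0
```

carry_out([
  [0,0.1,1,0,0,0,0],
  [0,0.1,1,0,0,0,0],
  [0,0,1,0,0,0,0],
  [0,0,0.5,0,0,0,0],
  [0,0,0,0,0,0,0],
  [0,0,0,0,0,0,0],
])

```text
clock: 17.5
position: [0.4517, -0.0285, 0.1595]
ee_rot: [-0.055, -3.141, 0.0]
force: [-0.1, -0.7, -0.6]
width: 0.148
gripper_force: 40.0
```

```bash
python3 -c "
from h import *
go(.453,-.0115,.09,88)"
```

```text
t 17.5 pos [ 0.4517 -0.0285  0.1595] yaw tool y 87.99 F [-0.1 -0.7 -0.6] w 0.148 gf 40.0
turn units [-0.002 -0.005 -0.002] shift now [-0.03  0.68  2.78] shift after turn [-0.03  0.68  2.78]
```

carry_out([
  [0,-0.03,0.68,0,0,0,0],
  [0,0,0,0.7,0,0,0],
  [0,0,0,0.8,0,0,0],
  [0,0,0,0.8,0,0,0],
  [0,0,0,0.6,0,0,0],
  [0,0,0,0,0,0,0],
  [0,0,0,0,0,0,0],
])

```text
clock: 18.2
position: [0.4534, -0.0124, 0.0874]
ee_rot: [-0.059, -3.14, 0.001]
force: [-0.5, 0.7, 0.3]
width: 0.146
gripper_force: 40.0
```

```bash
python3 -c "
from h import *
go(.453,-.0115,.0625,88)
im=arm.get_image('side');np.savez('s6.npz',**im)
for X in((.451,-.0135,.026),(.451,-.0135,.0415)):print(proj(im,X))
save('s6.png',im,(260,200,350,270),6)"
```

```text
t 18.2 pos [ 0.4534 -0.0124  0.0874] yaw tool y 87.86 F [-0.5  0.7  0.3] w 0.146 gf 40.0
turn units [-0.005 -0.006 -0.024] shift now [0.02 0.03 0.99] shift after turn [0.02 0.03 0.99]
(np.float64(308.1933949260185), np.float64(245.9962448903812))
(np.float64(308.11174902651095), np.float64(241.27006882561165))
```

View pics/s6.png

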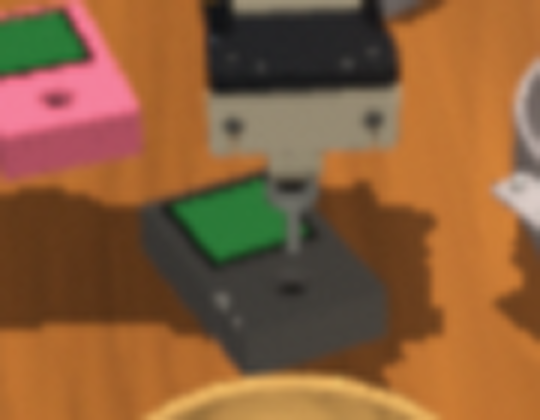

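The picture shows the tip at crop (295,250), above the recess at (291,289). That is px (308.0,247.7) against (308.2,247.8) predicted for the button face, so it is aligned. Press in steps.

carry_out([
  [0,0.04,0,0.3,0,0,0],
  [0,0,0,0.3,0,0,0],
  [0,0,0,0.25,0,0,0],
  [0,0,0,0,0,0,0],
  [0,0,0,0,0,0,0],
])

```text
clock: 18.75
position: [0.4524, -0.0114, 0.0658]
ee_rot: [-0.056, -3.14, 0.0]
force: [-0.0, 0.5, -0.7]
width: 0.147
gripper_force: 40.0
```

carry_out([
  [0,0,0,0.1,0,0,0],
  [0,0,0,0,0,0,0],
  [0,0,0,0,0,0,0],
])

```text
clock: 19.05
position: [0.4528, -0.0114, 0.0637]
ee_rot: [0.056, 3.141, 0.0]
force: [-0.7, -0.1, 1.5]
width: 0.147
gripper_force: 40.0
```

carry_out([
  [0,0,0,0.06,0,0,0],
  [0,0,0,0,0,0,0],
  [0,0,0,0,0,0,0],
])

```text
clock: 19.35
position: [0.4528, -0.0114, 0.0621]
ee_rot: [0.056, 3.141, 0.0]
force: [-0.2, -0.8, 2.6]
width: 0.145
gripper_force: 40.0
```

Contact, on the button's spring as expected (~1.1 N/mm).

carry_out([
  [0,0,0,0.06,0,0,0],
  [0,0,0,0,0,0,0],
  [0,0,0,0,0,0,0],
])

```text
clock: 19.65
position: [0.4528, -0.0114, 0.0606]
ee_rot: [0.056, 3.141, 0.0]
force: [1.1, -0.6, 4.7]
width: 0.141
gripper_force: 40.0
```

carry_out([
  [0,0,0,0.05,0,0,0],
  [0,0,0,0,0,0,0],
  [0,0,0,0,0,0,0],
])

```text
clock: 19.95
position: [0.4531, -0.0114, 0.0599]
ee_rot: [0.057, 3.14, 0.001]
force: [-1.7, 0.5, 15.4]
width: 0.145
gripper_force: 40.0
```

carry_out([
  [0,0,0,0.04,0,0,0],
  [0,0,0,0,0,0,0],
  [0,0,0,0,0,0,0],
])

```text
clock: 20.25
position: [0.4533, -0.0114, 0.0594]
ee_rot: [0.057, 3.139, 0.001]
force: [-2.8, -0.7, 24.9]
width: 0.142
gripper_force: 40.0
```

The button is bottomed out (stiff stop, 25 N). Lift and return the stylus.

carry_out([
  [0,0,0,-0.3,0,0,0],
  [0,0,0,-0.8,0,0,0],
  [0,0,0,-1,0,0,0],
  [0,0,0,-1,0,0,0],
  [0,0,0,-0.8,0,0,0],
  [0,0,-0.7,0,0,0,0],
  [0,0,-1,0,0,0,0],
  [0,0,-1,0,0,0,0],
])

```text
clock: 21.05
position: [0.4496, -0.0792, 0.1556]
ee_rot: [-0.054, -3.14, -0.0]
force: [0.7, 0.2, -0.0]
width: 0.145
gripper_force: 40.0
```

carry_out([
  [0,-0.1,-1,0,0,0,0],
  [0,-0.1,-1,0,0,0,0],
  [0,-0.1,-1,0,0,0,0],
  [0,-0.1,-1,0,0,0,0],
  [0,-0.1,-1,0,0,0,0],
  [0,-0.1,-1,0,0,0,0],
  [0,-0.1,-1,0,0,0,0],
  [0,-0.1,-1,0,0,0,0],
])

```text
clock: 21.85
position: [0.4624, -0.28, 0.1552]
ee_rot: [-0.056, -3.14, -0.001]
force: [0.2, 0.4, -0.2]
width: 0.147
gripper_force: 40.0
```

carry_out([
  [0,-0.1,-1,0,0,0,0],
  [0,-0.1,-1,0,0,0,0],
  [0,0,-1,0,0,0,0],
  [0,0,-0.5,0,0,0,0],
  [0,0,0,0,0,0,0],
  [0,0,0,0,0,0,0],
])

```text
clock: 22.45
position: [0.4647, -0.3658, 0.1552]
ee_rot: [-0.056, -3.14, -0.002]
force: [-0.2, -0.2, 0.0]
width: 0.141
gripper_force: 40.0
```

```bash
python3 -c "
from h import *
go(.4646,-.379,.0597,88)
W=cloud(arm.get_image('side'))
P=W.reshape(-1,3);P=P[(abs(P[:,0]-.463)<.02)&(abs(P[:,1]-arm.observe()['position'][1]+.002)<.02)&(P[:,2]>.06)&(P[:,2]<.16)]
print(np.histogram(P[:,2],bins=np.arange(.06,.161,.005)))"
```

```text
t 22.45 pos [ 0.4647 -0.3658  0.1552] yaw tool y 87.96 F [-0.2 -0.2  0. ] w 0.141 gf 40.0
turn units [ 0.014 -0.008 -0.007] shift now [-0.02 -0.53  3.82] shift after turn [-0.01 -0.53  3.82]
(array([ 0,  0,  0,  0,  0,  0,  0,  0,  0,  0,  6,  4,  8,  4,  1,  3, 12,
        0,  0,  0]), array([0.06 , 0.065, 0.07 , 0.075, 0.08 , 0.085, 0.09 , 0.095, 0.1  ,
       0.105, 0.11 , 0.115, 0.12 , 0.125, 0.13 , 0.135, 0.14 , 0.145,
       0.15 , 0.155, 0.16 ]))
```

No slip: the tip is at ~0.110 as expected. Lower into the hole.

carry_out([
  [0,0,-0.53,0,0,0,0],
  [0,0,0,0.8,0,0,0],
  [0,0,0,0.7,0,0,0],
  [0,0,0,0,0,0,0],
  [0,0,0,0,0,0,0],
  [0,0,0,0,0,0,0],
])

```text
clock: 23.1
position: [0.4649, -0.3807, 0.1192]
ee_rot: [0.056, 3.14, -0.001]
force: [0.1, -0.1, 0.1]
width: 0.147
gripper_force: 40.0
```

```bash
python3 -c "
from h import *
go(.4646,-.379,.0597,88)"
```

```text
t 23.1 pos [ 0.4649 -0.3807  0.1192] yaw tool y 87.96 F [ 0.1 -0.1  0.1] w 0.147 gf 40.0
turn units [-0.007  0.012 -0.007] shift now [0.02 0.07 2.38] shift after turn [0.01 0.07 2.38]
```

carry_out([
  [0,0.01,0.07,0.4,0,0,0],
  [0,0,0,0.4,0,0,0],
  [0,0,0,0.4,0,0,0],
  [0,0,0,0.4,0,0,0],
  [0,0,0,0.4,0,0,0],
  [0,0,0,0.3,0,0,0],
  [0,0,0,0,0,0,0],
  [0,0,0,0,0,0,0],
])

```text
clock: 23.9
position: [0.4641, -0.3786, 0.0603]
ee_rot: [-0.056, -3.141, -0.0]
force: [0.4, -0.2, -1.5]
width: 0.143
gripper_force: 40.0
```

carry_out([
  [0,0,0,0.05,0,0,0],
  [0,0,0,0,0,0,0],
])

```text
clock: 24.1
position: [0.4642, -0.3785, 0.0594]
ee_rot: [0.056, 3.141, -0.0]
force: [-0.3, -0.3, -1.2]
width: 0.141
gripper_force: 40.0
```

carry_out([
  [0.2,0,0,0,0,0,0],
  [0.25,0,0,0,0,0,0],
  [0.4,0,0,0,0,0,0],
  [0.6,0,0,0,0,0,0],
  [0.6,0,0,0,0,0,0],
  [0.6,0,0,-0.5,0,0,0],
  [0.6,0,0,-1,0,0,0],
  [0.6,0,0,-1,0,0,0],
])

```text
clock: 24.9
position: [0.4639, -0.3785, 0.1232]
ee_rot: [-0.057, -3.14, -0.0]
force: [0.1, -0.6, 1.1]
width: 0.602
gripper_force: 0.0
```

carry_out([
  [0.6,0,0,-1,0,0,0],
  [0.6,0,0,-1,0,0,0],
  [0.6,0,-1,-1,0,0,0],
  [0.6,0,-1,0,0,0,0],
  [0.6,0,-1,0,0,0,0],
  [0.6,0,-1,0,0,0,0],
  [0.6,0,-1,0,0,0,0],
  [0.6,0,0,0,0,0,0],
])

```text
clock: 25.7
position: [0.4577, -0.5072, 0.1978]
ee_rot: [-0.063, -3.14, 0.005]
force: [0.2, -0.6, -0.3]
width: 0.598
gripper_force: 0.0
```

```bash
python3 -c "
from h import *
go(.4646,-.379,.0597,88)
im=arm.get_image('side');t=arm.get_image('top')
for nm,w in(('S',cloud(im)),('T',cloud(t))):
  P=w.reshape(-1,3);P=P[(abs(P[:,0]-.464)<.025)&(abs(P[:,1]+.38)<.025)]
  for lo,hi in((.047,.053),(.06,.08),(.08,.098),(.1,.12)):
    Q=P[(P[:,2]>lo)&(P[:,2]<hi)];print(nm,lo,len(Q),np.median(Q,0).round(4) if len(Q) else '')
t0=np.load('top0.npz')['pixels'].astype(int);d=abs(t0-t['pixels']).sum(2)>90;ys,xs=np.nonzero(d[130:290,140:400]);print('changed px',len(xs))
a=im['pixels'][170:390,260:440];b=t['pixels'][130:280,160:440]
cv2.imwrite('pics/end.png',np.hstack([cv2.resize(a,(368,450),interpolation=2),cv2.resize(b,(430,450*1),interpolation=2)])[:,:,::-1])
"
```

```text
t 25.7 pos [ 0.4577 -0.5072  0.1978] yaw tool y 87.71 F [ 0.2 -0.6 -0.3] w 0.598 gf 0.0
turn units [-0.03  -0.007 -0.05 ] shift now [-0.07  5.15  5.51] shift after turn [-0.1   5.14  5.53]
S 0.047 0 
S 0.06 0 
S 0.08 0 
S 0.1 0 
T 0.047 56 [ 0.4614 -0.3744  0.0488]
T 0.06 11 [ 0.4611 -0.3747  0.0739]
T 0.08 6 [ 0.4622 -0.373   0.0869]
T 0.1 19 [ 0.4634 -0.3793  0.1034]
changed px 2165
```

View pics/end.png

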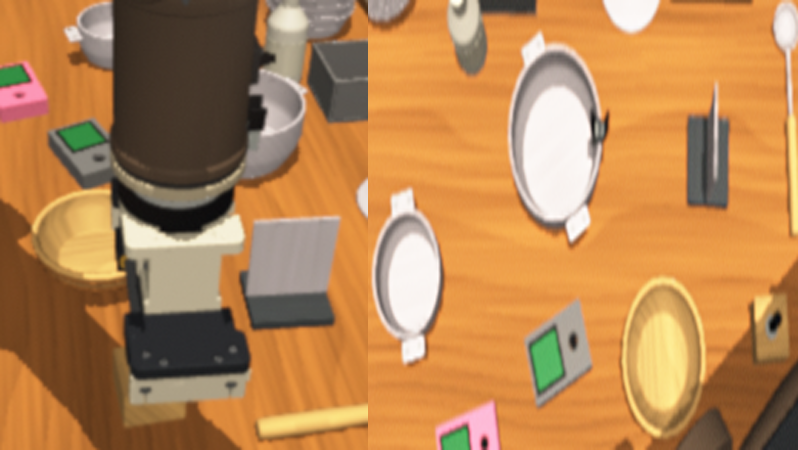

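The final picture shows the stylus upright in its stand, with its top at z≈0.104 as at the start. The clip is on the big pot's rim at (598,130), and the pots and basket are in place.

```bash
python3 -c "
from cell import arm
print(arm.sign_off())"
```

```text
the job is handed in; nothing more can be done
None
```

The job is handed in at about 26 s on the robot's clock: the clip is upright on the larger pot's rim with its probe inside, the button was pressed right down, and the stylus is back upright in its stand.

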